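# Release and clear a push-latched gas filter

## Task

The gas filter station on the steel bench holds two cartridges behind push-to-release latches. Press the square-capped one gently straight into its sloping bay, without ramming it against the stop, until the latch lets go and it springs out; then pull it free and set it down, upright on its foot in the steel tray. Leave the round-capped cartridge latched in its bay and do not disturb the dish in the tray.

Things in the scene. Friction and masses are not known exactly. Their poses are not given: they have to be found in the camera images.
- station: White wedge-shaped gas filter station fixed to the bench, 230 (x) x 264 (y) x 183 mm high. Origin: centre, on the bench; x points to its back, z up. Front wall (x = -100 mm) 85 mm high; from its top an aluminium deck slopes up at 30 degrees to x = +70 mm, 183 mm high; behind that a flat top on which a loose jar stands (32 mm wide, 42 mm tall).
- bay_a (a point): Centre of one bay's mouth, on the deck's surface, 60 mm to the station's +y side. z is the bay's axis and points straight out (30 degrees from vertical, leaning to the station's front); x points up the slope. The bay is a smooth square well, 48.5 mm wide. Its latch lets go 5 to 10 mm below flush: the depth differs from time to time and cannot be seen.
- bay_b (a point): The same for the other bay, 60 mm to the station's -y side. Either bay can hold either cartridge. In both, a hard stop comes about 2 mm after the latch lets go (7 to 12 mm below flush). Pressing in takes about 4 to 10 N; 14 N or more is felt only at the stop. If pressed too little, the cartridge comes back flush and can be pressed again.
- filter_square: The cartridge to take out, white with black cap, 0.11 to 0.23 kg, 100 mm long: square foot 46 x 46 x 10 mm, round body 36 mm in diameter, square cap 46 x 46 mm over the last 30 mm. Origin: centre of the foot's underside; z points to the cap, x and y are square to the cap's sides. Latched, its cap is flush with the deck and cannot be gripped; it bears on a spring plate.
- filter_square_cap (a point): Centre of the top face of the square cap, with the cartridge's axes. When the push is taken away after the latch has let go, the cartridge follows the finger out and ends with this face 24 mm proud of the deck, loose in the bay. The latch does not catch again.
- filter_round: The other cartridge, in the other bay, alike but with a round black cap 46 mm in diameter. Must stay latched. Origin: centre of the underside of its foot.
- plate_a: Spring plate under the cartridge in bay_a, 40 x 40 x 4 mm. Origin: centre of its top, 100 mm below the deck when latched; z points out of the bay. It travels from the stop (7 to 12 mm in) to 24 mm out; the spring gives about 7 N latched (part of it carries the cartridge), 3.5 N fully out. More than 40 N on it breaks it.
- plate_b: The same for bay_b.
- tray: Open dark steel tray fixed to the bench, outside 160 (x) x 200 (y) x 22 mm high, walls and floor 4 mm thick. Origin: centre of its underside; z up.
- dish: Lidded round dish, 63 mm in diameter, 20 mm high, 0.06 kg, standing in the half of the tray towards the tray's +y; the -y half is empty. Origin: centre of its underside.

How it is judged:
By the outcome, as a careful person would: the job done as asked, in the order asked, and still so for the second after the job is handed in, with the robot touching nothing.
It also fails if it takes over 56 s, if anything falls off the work surface, if the arm or the gripper's body presses on something with over 40 N, if the wrist force passes 120 N, or if a joint passes its speed limit or range.

## Robot

A 6-joint arm with a two-finger parallel gripper is mounted at the origin on the work surface. World frame = base frame: x ahead of the robot, y to its left, z up, the work surface at z = 0. Lengths are in m, angles in rad, forces in N, time in s.
With the tool pointing down it reaches from about 0.375 to 0.825 m from the base axis. Payload 5.5 kg.
Tool frame: the origin (TCP) lies on the mounting face of the last link; the fingertips stand 173 mm ahead of it and the grasp point (between the pads) lies 155 mm ahead of it (ctrl.pinch_z is the distance from the TCP to the grasp point, in m); z points along the fingers, y is the line along which they close (so a half turn about z gives the same grasp; the last joint's range is limited). The gripper opens to 85 mm and grips with 20 to 120 N. Pads are 22 mm wide; open, the fingers measure 114 mm over their backs; the gripper's body (76 mm by 85 mm) begins 54 mm behind the grasp point. The pads swing forward as they close: fully open they stand 13 mm farther back than shut.
Start: joints at [1.116, 0.314, -0.047, 1.21, 0, 1.571], TCP at [0.264, 0.539, 0.405] pointing down, gripper open.
Joint ranges: [-2.67, 2.67], [-0.69, 1.73], [-1.03, 1.25], [-2.08, 2.16], [-1.42, 1.45], [-3.14, 3.14]. Speed limits (rad/s): [2.39, 2.39, 3.01, 3.14, 3.14, 3.14].

## Interface

Orientations are given as a unit quaternion [w, x, y, z].
In Python, from station import ctrl, eyes, workorder gives the robot as it stands.
- The arm moves only by the tool jog_arm, never from a script. Its argument "increments" is a list of rows, each a list of 6 numbers: the shift along the tool's x, y, z normalised to -1 to 1, where 1 is 30 mm, then the turn, a rotation vector about the tool's x, y, z normalised to -1 to 1, where 1 is 5 degrees. A call has exactly 10 rows; each row shifts and turns the commanded pose from where the row before left it, along the tool's axes as they then stand; what a row does not reach is not made up. A row lasts 1/10 s, in which the tool goes at most 50 mm and 8.59 degrees, less where a joint would pass 70% of its speed; a pose out of reach is approached as far as the arm can. A call with a number of a shift or a turn outside -1 to 1 is refused whole. A call with a gripper value outside its range is refused whole. "hand" is the closure, from -1 (fully open) to 1 (shut), set as the call begins (left out, the last holds). The fingers move at their own pace and stop on an object; "force" is the grip in N (left out, the last holds). Time passes only in rows, so rows that do not move let the fingers close, or fill a call up. It gives the time, the measured TCP pose, the force, the opening and the grip force at its end, in the units of the state.
- ctrl.get_obs(): the state, without advancing time (a new reading comes with each control period).
- eyes.read_camera(name): name is "scene" or "top" or "wrist"; returns the picture (400x640x3 uint8, red, green, blue); there is no depth.
- eyes.camera_model(name): a dict with "fx", "fy", "cx", "cy" (pixels), "R" (3x3) and "t" (3): a world point X has camera coordinates R X + t; the wrist camera has in their place "hand_eye" (4x4, takes a point from camera to tool coordinates, whose origin is the TCP and whose axes are the flange's). Camera axes: x right, y down, z forward; pixel columns grow to the right and rows downward; lengths in m; the calibration is good to about 2 mm. A picture is of the moment at which its call begins: read the wrist's pose just before it. camera_model takes no time and is no camera call.
- workorder.close_job(): hands the job in; it is judged then, once.
The state is a dict: "t": time; "joints": joint angles; "joint_vel": joint speeds; "joint_efforts": joint torques, N m; "position": TCP position; "orientation": TCP orientation; "contact_force": force on the tool from outside, world axes, zero at the start; "torque": the same for the moment, N m; "gripper_width": finger opening in m; "grasp_force": force on a finger pad.
Only numpy, scipy, OpenCV 4.12 (cv2) and the standard library are available. Lean on these libraries where they do the work, as an engineer would, in place of code of your own. Each camera call takes 0.05 s, during which the arm holds its last target. There are 200 camera calls.

## Working session

There is one attempt and no reset: what is moved stays moved. The work goes in short steps, Python scripts to look and compute and a tool call to move; the robot and the scene stay as the last step left them, time stands still between calls to the robot, and variables do not carry over. Pictures are saved under pics/ and viewed, at most 10 in all, crops included, and the job is handed in when it is done.

Besides the shell and the picture viewer there is one more tool, called by a JSON object that holds its "fn" and its "kwargs". jog_arm: Moves the arm, as the interface text tells. Scaled input: -1 to 1 covers 30 mm each way for a shift and 5 degrees each way for a turn. Its arguments: {"type":"object","properties":{"increments":{"type":"array"},"hand":{"type":"number"},"force":{"type":"number"}},"required":["increments"]}

```bash
ls; mkdir -p pics; python3 - <<'E'
from station import ctrl, eyes
import cv2
print(ctrl.get_obs())
for n in ["scene","top"]:
    cv2.imwrite(f"pics/{n}0.png",eyes.read_camera(n)[:,:,::-1]); print(n,eyes.camera_model(n))
print(eyes.camera_model("wrist"))
E
```

```text
pics
{'t': 0.0, 'joints': array([ 1.11601947e+00,  3.14237755e-01, -4.80647997e-02,  1.21017025e+00,
        4.10264858e-06,  1.57080407e+00]), 'joint_vel': array([-0.00153904,  0.00033258, -0.00157336,  0.00103955, -0.0009477 ,
        0.00044543]), 'joint_efforts': array([-3.77433127e-03, -5.39592755e+01,  3.39746225e+01,  1.89760752e-02,
       -2.68267668e-04,  8.00080386e-06]), 'position': array([0.26343888, 0.53877511, 0.40383352]), 'orientation': array([-1.90963395e-04,  2.25437642e-01,  9.74257238e-01, -8.16201933e-04]), 'contact_force': array([0.2910869 , 0.67565286, 0.82562634]), 'torque': array([-0.01519232, -0.04260953, -0.0167126 ]), 'grasp_force': 0.0, 'gripper_width': 0.0850825722161443}
scene {'fx': 395.9809666687793, 'fy': 395.9809666687793, 'cx': 318.8940389234672, 'cy': 194.3177733363576, 'R': array([[ 0.45147975, -0.89227878,  0.00214756],
       [-0.83641277, -0.4240482 , -0.34727051],
       [ 0.31077278,  0.15498936, -0.93776254]]), 't': array([-0.28184576,  0.5158113 ,  0.81231098])}
top {'fx': 453.67742180078295, 'fy': 453.67742180078295, 'cx': 326.0327608462787, 'cy': 199.66145871041348, 'R': array([[ 0.00323911, -0.99991546,  0.0125926 ],
       [-0.98765099, -0.00517136, -0.15658472],
       [ 0.15663661, -0.0119299 , -0.98758425]]), 't': array([-0.03500299,  0.58013513,  0.97300561])}
{'fx': 356.4242754371806, 'fy': 356.4242754371806, 'cx': 319.78095336482477, 'cy': 205.67022304797686, 'hand_eye': array([[ 5.09903548e-04, -9.49695183e-01, -3.13175350e-01,
         8.14464203e-02],
       [ 9.99999557e-01,  2.36501795e-04,  9.10987107e-04,
         1.56816505e-04],
       [-7.91093535e-04, -3.13175676e-01,  9.49694883e-01,
         3.18834745e-02],
       [ 0.00000000e+00,  0.00000000e+00,  0.00000000e+00,
         1.00000000e+00]])}
```

View pics/scene0.png

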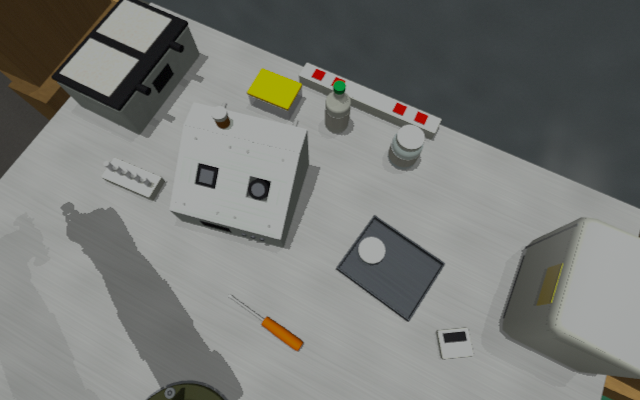

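View pics/top0.png

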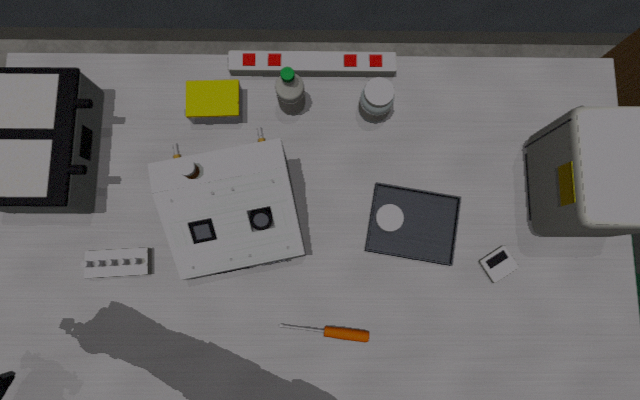

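Top view: the square cap is at about (202,230), in the station's +y bay (bay_a). The round cap is at (261,219), the jar at (190,170), the tray around (413,224) and the dish at (390,218). In the scene view, the square cap is at (206,176) and the round one at (259,188).

```bash
cat > h.py <<'E'
import numpy as np, cv2
from scipy.spatial.transform import Rotation as Ro
from station import ctrl, eyes
def ray(n,u,v,pose=None):
    m=eyes.camera_model(n); d=np.array([(u-m["cx"])/m["fx"],(v-m["cy"])/m["fy"],1.])
    if n=="wrist":
        T=np.eye(4); T[:3,:3]=pose[1]; T[:3,3]=pose[0]; T=T@m["hand_eye"]; return T[:3,3],T[:3,:3]@d
    return -m["R"].T@m["t"], m["R"].T@d
def plane(r,z): o,d=r; return o+d*(z-o[2])/d[2]
def tri(rs):
    A=0;b=0
    for o,d in rs:
        d=d/np.linalg.norm(d); P=np.eye(3)-np.outer(d,d); A=A+P; b=b+P@o
    X=np.linalg.solve(A,b)
    return X,[np.linalg.norm(np.cross(X-o,d/np.linalg.norm(d))) for o,d in rs]
def proj(n,X):
    m=eyes.camera_model(n); c=m["R"]@X+m["t"]; return c[0]/c[2]*m["fx"]+m["cx"],c[1]/c[2]*m["fy"]+m["cy"]
def pose():
    s=ctrl.get_obs(); q=s["orientation"]; return s["position"],Ro.from_quat(q[[1,2,3,0]]).as_matrix()
def blobs(img,box,thr,inv=True,amin=60):
    x0,y0,x1,y1=box; g=cv2.cvtColor(img[y0:y1,x0:x1],cv2.COLOR_RGB2GRAY)
    m=cv2.threshold(g,thr,255,cv2.THRESH_BINARY_INV if inv else cv2.THRESH_BINARY)[1]
    cs=cv2.findContours(m,cv2.RETR_EXTERNAL,cv2.CHAIN_APPROX_NONE)[0]
    out=[]
    for c in cs:
        if cv2.contourArea(c)>amin:
            (a,b),wh,an=cv2.minAreaRect(c); out.append((a+x0,b+y0,wh,an,cv2.boxPoints(((a+x0,b+y0),wh,an))))
    return out
E
python3 - <<'E'
from h import *
np.set_printoptions(precision=4,suppress=True)
I={n:cv2.imread(f"pics/{n}0.png")[:,:,::-1].copy() for n in("scene","top")}
B={"scene":[(185,155,228,195),(240,170,280,206)],"top":[(180,210,225,250),(240,200,282,238)]}
R={}
for n in B:
    for b in B[n]:
        r=max(blobs(I[n],b,90),key=lambda r:r[2][0]*r[2][1]); print(n,r[:4]); R.setdefault(n,[]).append(ray(n,r[0],r[1]))
P=[]
for i in (0,1):
    X,e=tri([R["scene"][i],R["top"][i]]); P.append(X); print("cap",X,e)
print("dist",np.linalg.norm(P[0]-P[1]))
for n,b in(("top",(350,170,475,280)),("scene",(325,205,455,330))):
    rs=max(blobs(I[n],b,95),key=lambda r:r[2][0]*r[2][1]); print("tray",n,rs[:4],plane(ray(n,rs[0],rs[1]),.022)); print([plane(ray(n,*c),.022)[:2] for c in rs[4]])
    rs=max(blobs(I[n],(b[0]+20,b[1]+20,b[2]-40,b[3]-40),150,False),key=lambda r:r[2][0]*r[2][1]); print("dish",rs[:3],plane(ray(n,rs[0],rs[1]),.02))
E
```

```text
scene (206.23529624938965, 175.55882263183594, (21.10059928894043, 20.858062744140625), 14.03624439239502)
scene (257.94117736816406, 188.73529434204102, (21.10059928894043, 20.858062744140625), 14.03624439239502)
top (201.81432723999023, 230.61803817749023, (22.14612579345703, 25.133277893066406), 78.11134338378906)
top (260.4705924987793, 218.3823528289795, (22.313274383544922, 23.525955200195312), 75.96376037597656)
cap [0.5027 0.2216 0.1245] [np.float64(0.00026300253836169396), np.float64(0.00026300253836162094)]
cap [0.5284 0.1032 0.1222] [np.float64(2.771361659945122e-05), np.float64(2.7713616599659335e-05)]
dist 0.12117281322689522
tray top (413.29500579833984, 223.77914428710938, (89.88874816894531, 70.26078796386719), 9.727578163146973) [ 0.5293 -0.2325  0.022 ]
[array([ 0.4674, -0.117 ]), array([ 0.6271, -0.146 ]), array([ 0.5926, -0.3505]), array([ 0.4341, -0.3166])]Traceback (most recent call last):
  File "<stdin>", line 15, in <module>
ValueError: max() iterable argument is empty
```

```bash
cat >> h.py <<'E'
def station_R(psi):  # bay axes in world: columns x up slope, y, z out
    return Ro.from_euler("z",psi).as_matrix()@Ro.from_euler("y",-30,degrees=True).as_matrix()
def tool_R(bR): # tool y = bay y, tool z = -bay z
    y=bR[:,1]; z=-bR[:,2]; return np.c_[np.cross(y,z),y,z]
def plan(p1,R1,n,start=None):
    p0,R0=start or pose(); D=Ro.from_matrix(R0.T@R1).as_rotvec()/n
    S=sum(Ro.from_rotvec(D*k).as_matrix() for k in range(n))
    s=np.linalg.solve(S,R0.T@(p1-p0))
    print("rows",n,"row:",np.round(np.r_[s/.03,np.degrees(D)/5],3).tolist())
E
python3 - <<'E'
from h import *
psi=np.arctan2(.0257,.1184); bR=station_R(psi); R1=tool_R(bR); print(np.degrees(psi)); print(R1)
c=np.array([.5027,.2216,.1240])
plan(c+bR[:,2]*(.173+.08),R1,20)
E
```

```text
12.246691110558986
[[-0.84631757 -0.21212124  0.48862168]
 [-0.18370238  0.97724336  0.10606062]
 [-0.5         0.         -0.8660254 ]]
rows 20 row: [-0.248, -0.557, 0.152, -0.101, -0.289, -0.374]
```

{"fn": "jog_arm", "kwargs": {"increments": [[-0.25,-0.56,0.15,-0.1,-0.29,-0.375],[-0.25,-0.56,0.15,-0.1,-0.29,-0.375],[-0.25,-0.56,0.15,-0.1,-0.29,-0.375],[-0.25,-0.56,0.15,-0.1,-0.29,-0.375],[-0.25,-0.56,0.15,-0.1,-0.29,-0.375],[-0.25,-0.56,0.15,-0.1,-0.29,-0.375],[-0.25,-0.56,0.15,-0.1,-0.29,-0.375],[-0.25,-0.56,0.15,-0.1,-0.29,-0.375],[-0.25,-0.56,0.15,-0.1,-0.29,-0.375],[-0.25,-0.56,0.15,-0.1,-0.29,-0.375]], "hand": 1, "force": 40}}

```text
t: 1.1
position: [0.2891, 0.3559, 0.3638]
orientation: [0.132, 0.061, 0.989, 0.014]
contact_force: [-0.1, 0.5, -0.3]
gripper_width: 0.0
grasp_force: 0.0
```

{"fn": "jog_arm", "kwargs": {"increments": [[-0.25,-0.56,0.15,-0.1,-0.29,-0.375],[-0.25,-0.56,0.15,-0.1,-0.29,-0.375],[-0.25,-0.56,0.15,-0.1,-0.29,-0.375],[-0.25,-0.56,0.15,-0.1,-0.29,-0.375],[-0.25,-0.56,0.15,-0.1,-0.29,-0.375],[-0.25,-0.56,0.15,-0.1,-0.29,-0.375],[-0.25,-0.56,0.15,-0.1,-0.29,-0.375],[-0.25,-0.56,0.15,-0.1,-0.29,-0.375],[-0.25,-0.56,0.15,-0.1,-0.29,-0.375],[-0.25,-0.56,0.15,-0.1,-0.29,-0.375]]}}

```text
t: 2.1
position: [0.3802, 0.1923, 0.3451]
orientation: [0.259, -0.105, 0.96, 0.027]
contact_force: [0.3, -0.7, 1.0]
gripper_width: 0.0002
grasp_force: 0.0
```

```bash
python3 - <<'E'
from h import *
p,R=pose(); print(p,R,ctrl.get_obs()["joints"],ctrl.get_obs()["contact_force"])
cv2.imwrite("pics/w1.png",eyes.read_camera("wrist")[:,:,::-1])
E
```

```text
[0.38017805 0.19234018 0.34510499] [[-0.84438219 -0.21478122  0.49080316]
 [-0.18684117  0.97665963  0.10595447]
 [-0.50210466 -0.00223617 -0.86480397]] [ 0.52554414 -0.22647523 -0.84581333  0.44676741 -0.15519419  0.268383  ] [ 0.34669669 -0.74850317  1.02192489]
```

View pics/w1.png

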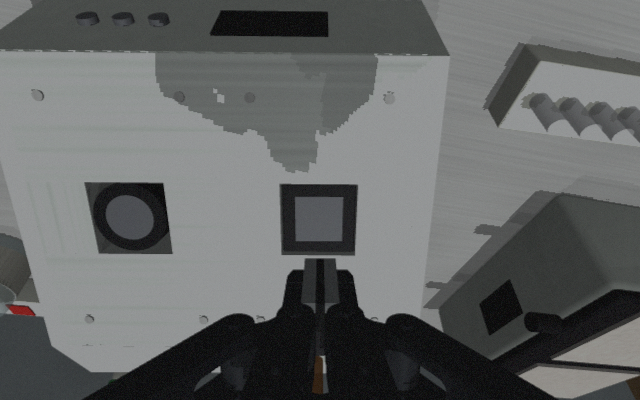

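The wrist view shows the square cap's bay with corners at about (281,184), (357,184), (355,255) and (281,255). The shut fingers stand just above it, and the round cap is at (130,217) in the other bay.

```bash
python3 - <<'E'
from h import *
np.set_printoptions(precision=4,suppress=True)
I=cv2.imread("pics/w1.png")[:,:,::-1].copy()
P=(np.array([.38017805,.19234018,.34510499]),np.array([[-0.84438219,-0.21478122,0.49080316],[-0.18684117,0.97665963,0.10595447],[-0.50210466,-0.00223617,-0.86480397]]))
n=station_R(np.radians(12.25))[:,2]; c0=np.array([.5027,.2216,.1240])
def hit(u,v):
    o,d=ray("wrist",u,v,P); return o+d*(n@(c0-o))/(n@d)
C=[]
for box in((270,170,370,262),(72,170,185,265)):
    r=max(blobs(I,box,75),key=lambda r:r[2][0]*r[2][1]); q=[hit(*x) for x in r[4]]
    print(r[:4],hit(r[0],r[1]),[np.linalg.norm(q[i]-q[i-1]) for i in range(4)]); C.append(hit(r[0],r[1]))
d=C[0]-C[1]; print("dist",np.linalg.norm(d),np.degrees(np.arctan2(-d[0],d[1])))
print("in tool frame",P[1].T@(C[0]-P[0]))
E
```

```text
(318.5, 219.0, (70.0, 77.0), 90.0) [0.5063 0.2196 0.1258] [np.float64(0.049932951014848403), np.float64(0.04972857072287854), np.float64(0.0499354593307229), np.float64(0.05313621063255804)]
(128.0, 218.0, (70.0, 86.0), 90.0) [0.5329 0.0955 0.1256] [np.float64(0.050858492087652106), np.float64(0.05545974793134441), np.float64(0.05022989870606273), np.float64(0.059254175016885215)]
dist 0.12695059646094162 12.130277344081223
in tool frame [-0.0014  0.      0.2545]
```

{"fn": "jog_arm", "kwargs": {"increments": [[-0.02,0,0.27,0,0,0],[-0.02,0,0.27,0,0,0],[0,0,0.27,0,0,0],[0,0,0.27,0,0,0],[0,0,0.27,0,0,0],[0,0,0.27,0,0,0],[0,0,0.27,0,0,0],[0,0,0.27,0,0,0],[0,0,0.1,0,0,0],[0,0,0,0,0,0]]}}

```text
t: 3.15
position: [0.4145, 0.2005, 0.2868]
orientation: [0.258, -0.104, 0.96, 0.027]
contact_force: [0.0, 0.3, -0.2]
gripper_width: 0.0001
grasp_force: 0.0
```

{"fn": "jog_arm", "kwargs": {"increments": [[0,0,0.03,0,0,0],[0,0,0.03,0,0,0],[0,0,0.03,0,0,0],[0,0,0.03,0,0,0],[0,0,0.03,0,0,0],[0,0,0.03,0,0,0],[0,0,0.03,0,0,0],[0,0,0,0,0,0],[0,0,0,0,0,0],[0,0,0,0,0,0]]}}

```text
t: 4.15
position: [0.4177, 0.2013, 0.2822]
orientation: [0.259, -0.104, 0.96, 0.027]
contact_force: [-1.4, -1.6, 3.4]
gripper_width: -0.0002
grasp_force: 2.2
```

```bash
python3 - <<'E'
from h import *
s=ctrl.get_obs(); print(s["position"],s["contact_force"])
I=eyes.read_camera("wrist")[:,:,::-1]; J=eyes.read_camera("scene")[:,:,::-1]
cv2.imwrite("pics/w2.png",np.hstack([cv2.resize(I[130:400,190:450],(400,415)),cv2.resize(J[110:240,150:275],(400,415))]))
E
```

```text
[0.41773617 0.20130325 0.28215432] [-1.43419335 -1.61473611  3.37915353]
```

View pics/w2.png

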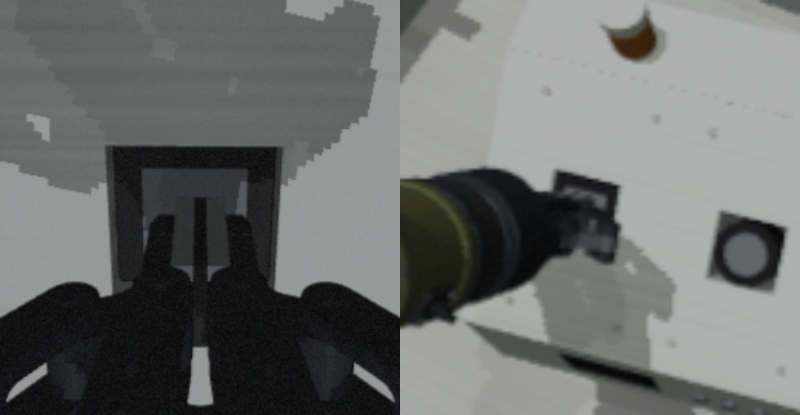

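The fingertips rest on the square cap near its centre, with the cap spanning crop x 113–275. The round cartridge is still flush. I'll press slowly.

{"fn": "jog_arm", "kwargs": {"increments": [[0,0,0.02,0,0,0],[0,0,0.02,0,0,0],[0,0,0.02,0,0,0],[0,0,0.02,0,0,0],[0,0,0.02,0,0,0],[0,0,0.02,0,0,0],[0,0,0,0,0,0],[0,0,0,0,0,0],[0,0,0,0,0,0],[0,0,0,0,0,0]]}}

```text
t: 5.25
position: [0.4194, 0.2016, 0.2791]
orientation: [0.259, -0.104, 0.96, 0.027]
contact_force: [-4.3, -1.6, 6.0]
gripper_width: -0.0001
grasp_force: 3.6
```

{"fn": "jog_arm", "kwargs": {"increments": [[0,0,0.02,0,0,0],[0,0,0.02,0,0,0],[0,0,0.02,0,0,0],[0,0,0,0,0,0],[0,0,0,0,0,0],[0,0,0,0,0,0],[0,0,0,0,0,0],[0,0,0,0,0,0],[0,0,0,0,0,0],[0,0,0,0,0,0]]}}

```text
t: 6.25
position: [0.4203, 0.2018, 0.2775]
orientation: [0.259, -0.104, 0.96, 0.027]
contact_force: [-3.2, -1.9, 6.8]
gripper_width: -0.0
grasp_force: 3.8
```

```bash
python3 - <<'E'
from h import *
for i in range(1):
    s=ctrl.get_obs(); n=station_R(np.radians(12.2))[:,2]; print(s["position"]@n,(np.array([.41773617,.20130325,.28215432])-s["position"])@n*1e3,s["contact_force"]@n)
E
```

```text
0.013621783606356543 5.30985504703879 7.631156386333833
```

{"fn": "jog_arm", "kwargs": {"increments": [[0,0,0.02,0,0,0],[0,0,0.02,0,0,0],[0,0,0,0,0,0],[0,0,0,0,0,0],[0,0,0,0,0,0],[0,0,0,0,0,0],[0,0,0,0,0,0],[0,0,0,0,0,0],[0,0,0,0,0,0],[0,0,0,0,0,0]]}}

```text
t: 7.25
position: [0.4209, 0.202, 0.2765]
orientation: [0.259, -0.104, 0.96, 0.027]
contact_force: [-3.5, -2.1, 7.5]
gripper_width: -0.0002
grasp_force: 3.9
```

{"fn": "jog_arm", "kwargs": {"increments": [[0,0,0.02,0,0,0],[0,0,0.01,0,0,0],[0,0,0,0,0,0],[0,0,0,0,0,0],[0,0,0,0,0,0],[0,0,0,0,0,0],[0,0,0,0,0,0],[0,0,0,0,0,0],[0,0,0,0,0,0],[0,0,0,0,0,0]]}}

```text
t: 8.25
position: [0.4213, 0.2021, 0.2757]
orientation: [0.259, -0.104, 0.96, 0.027]
contact_force: [-3.6, -1.8, 7.4]
gripper_width: -0.0
grasp_force: 4.1
```

{"fn": "jog_arm", "kwargs": {"increments": [[0,0,0.02,0,0,0],[0,0,0.015,0,0,0],[0,0,0,0,0,0],[0,0,0,0,0,0],[0,0,0,0,0,0],[0,0,0,0,0,0],[0,0,0,0,0,0],[0,0,0,0,0,0],[0,0,0,0,0,0],[0,0,0,0,0,0]]}}

```text
t: 9.25
position: [0.4218, 0.2022, 0.2749]
orientation: [0.259, -0.104, 0.96, 0.027]
contact_force: [-4.8, -3.3, 9.1]
gripper_width: -0.0001
grasp_force: 5.3
```

{"fn": "jog_arm", "kwargs": {"increments": [[0,0,0.02,0,0,0],[0,0,0.015,0,0,0],[0,0,0,0,0,0],[0,0,0,0,0,0],[0,0,0,0,0,0],[0,0,0,0,0,0],[0,0,0,0,0,0],[0,0,0,0,0,0],[0,0,0,0,0,0],[0,0,0,0,0,0]]}}

```text
t: 10.25
position: [0.4222, 0.2023, 0.2742]
orientation: [0.259, -0.104, 0.96, 0.027]
contact_force: [-8.5, -2.3, 11.5]
gripper_width: 0.0001
grasp_force: 7.6
```

About 14 N is felt at a depth of roughly 9 mm, so this is a gentle touch of the stop and the latch has let go. I'll retract and let the cartridge follow.

{"fn": "jog_arm", "kwargs": {"increments": [[0,0,-0.08,0,0,0],[0,0,-0.1,0,0,0],[0,0,-0.12,0,0,0],[0,0,-0.14,0,0,0],[0,0,-0.14,0,0,0],[0,0,-0.14,0,0,0],[0,0,-0.14,0,0,0],[0,0,-0.14,0,0,0],[0,0,-0.14,0,0,0],[0,0,-0.16,0,0,0]]}}

```text
t: 11.25
position: [0.4027, 0.198, 0.3074]
orientation: [0.258, -0.104, 0.96, 0.027]
contact_force: [0.1, -0.1, -0.4]
gripper_width: 0.0
grasp_force: 0.0
```

{"fn": "jog_arm", "kwargs": {"increments": [[0,0,-0.2,0,0,0],[0,0,-0.2,0,0,0],[0,0,-0.2,0,0,0],[0,0,-0.2,0,0,0],[0,0,-0.2,0,0,0],[0,0,-0.2,0,0,0],[0,0,-0.2,0,0,0],[0,0,-0.2,0,0,0],[0,0,0,0,0,0],[0,0,0,0,0,0]], "hand": -1}}

```text
t: 12.25
position: [0.3796, 0.1931, 0.3491]
orientation: [0.259, -0.104, 0.96, 0.027]
contact_force: [-0.2, 1.7, -0.7]
gripper_width: 0.0851
grasp_force: 0.0
```

```bash
python3 - <<'E'
from h import *
p,R=pose(); print(repr(p),repr(R),ctrl.get_obs()["joints"])
cv2.imwrite("pics/w3.png",eyes.read_camera("wrist")[:,:,::-1])
E
```

```text
array([0.37962773, 0.19312088, 0.34910939]) array([[-0.84471355, -0.21343736,  0.49081923],
       [-0.18526445,  0.97695575,  0.10599313],
       [-0.50213156, -0.00139752, -0.86479011]]) [ 0.52825082 -0.23080875 -0.83892029  0.45832993 -0.15647693  0.27238702]
```

View pics/w3.png

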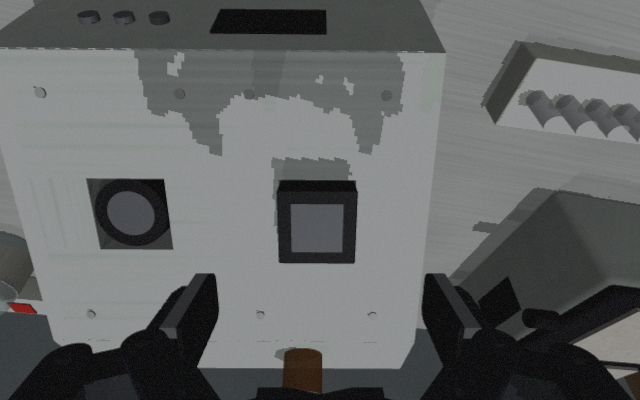

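The square cap stands proud with its top at about (280–356, 192–263), and the round cap at (130,213) is still flush. I'll go down with the fingers open around it and close.

{"fn": "jog_arm", "kwargs": {"increments": [[0.06,-0.03,0.3,0,0,0],[0,0,0.3,0,0,0],[0,0,0.3,0,0,0],[0,0,0.3,0,0,0],[0,0,0.3,0,0,0],[0,0,0.3,0,0,0],[0,0,0.3,0,0,0],[0,0,0.3,0,0,0],[0,0,0.18,0,0,0],[0,0,0,0,0,0]]}}

```text
t: 13.3
position: [0.4163, 0.2, 0.2802]
orientation: [0.258, -0.104, 0.96, 0.027]
contact_force: [-0.2, -0.7, 0.6]
gripper_width: 0.0856
grasp_force: 0.0
```

{"fn": "jog_arm", "kwargs": {"increments": [[0,0,0,0,0,0],[0,0,0,0,0,0],[0,0,0,0,0,0],[0,0,0,0,0,0],[0,0,0,0,0,0],[0,0,0,0,0,0],[0,0,0,0,0,0],[0,0,0,0,0,0],[0,0,0,0,0,0],[0,0,0,0,0,0]], "hand": 1, "force": 40}}

```text
t: 14.3
position: [0.416, 0.1999, 0.2821]
orientation: [0.259, -0.104, 0.96, 0.027]
contact_force: [-9.3, -3.3, 11.4]
gripper_width: 0.0453
grasp_force: 47.1
```

{"fn": "jog_arm", "kwargs": {"increments": [[0,0,-0.1,0,0,0],[0,0,-0.1,0,0,0],[0,0,-0.1,0,0,0],[0,0,-0.1,0,0,0],[0,0,-0.1,0,0,0],[0,0,-0.1,0,0,0],[0,0,-0.1,0,0,0],[0,0,-0.1,0,0,0],[0,0,-0.1,0,0,0],[0,0,-0.1,0,0,0]]}}

```text
t: 15.3
position: [0.4015, 0.1969, 0.3073]
orientation: [0.259, -0.104, 0.96, 0.027]
contact_force: [3.6, 0.0, -1.6]
gripper_width: 0.0454
grasp_force: 41.3
```

```bash
python3 - <<'E'
from h import *
I=eyes.read_camera("wrist")[:,:,::-1]; J=eyes.read_camera("scene")[:,:,::-1]
cv2.imwrite("pics/w4.png",np.hstack([I[100:400,150:550],cv2.resize(J[110:240,150:275],(290,300))]))
s=ctrl.get_obs(); print(s["contact_force"],s["gripper_width"],s["joints"])
E
```

```text
[2.23769835 0.38412943 0.5833145 ] 0.04560280063110169 [ 0.5073435  -0.13639137 -0.87413213  0.32569615 -0.14645874  0.25393419]
```

View pics/w4.png

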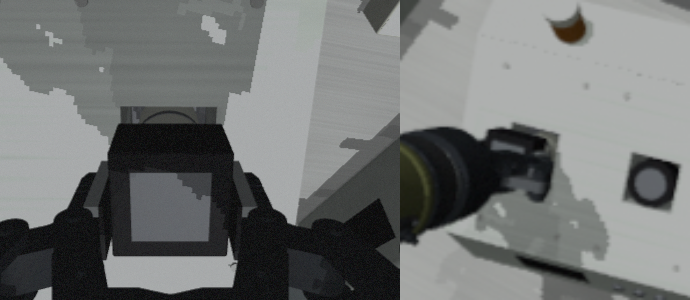

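The cap is held between the pads and the body is rising out of the bay, with the round cap still flush. I'll pull it the rest of the way out.

{"fn": "jog_arm", "kwargs": {"increments": [[0,0,-0.15,0,0,0],[0,0,-0.18,0,0,0],[0,0,-0.2,0,0,0],[0,0,-0.2,0,0,0],[0,0,-0.2,0,0,0],[0,0,-0.2,0,0,0],[0,0,-0.2,0,0,0],[0,0,-0.2,0,0,0],[0,0,-0.2,0,0,0],[0,0,-0.2,0,0,0]]}}

```text
t: 16.4
position: [0.372, 0.1903, 0.3566]
orientation: [0.257, -0.104, 0.96, 0.027]
contact_force: [-0.1, 0.6, -2.8]
gripper_width: 0.0455
grasp_force: 41.6
```

{"fn": "jog_arm", "kwargs": {"increments": [[0,0,-0.2,0,0,0],[0,0,-0.2,0,0,0],[0,0,-0.2,0,0,0],[0,0,-0.2,0,0,0],[0,0,0,0,0,0],[0,0,0,0,0,0],[0,0,0,0,0,0],[0,0,0,0,0,0],[0,0,0,0,0,0],[0,0,0,0,0,0]]}}

```text
t: 17.4
position: [0.3614, 0.1882, 0.3777]
orientation: [0.258, -0.104, 0.96, 0.027]
contact_force: [0.7, 0.1, -1.7]
gripper_width: 0.0454
grasp_force: 41.6
```

```bash
python3 - <<'E'
from h import *
np.set_printoptions(precision=4,suppress=True)
J=eyes.read_camera("top")[:,:,::-1]; K=eyes.read_camera("scene")[:,:,::-1]
cv2.imwrite("pics/s5.png",np.hstack([cv2.resize(K[90:260,150:350],(400,340)),J[100:300,80:480]]) if 0 else cv2.resize(K[60:330,130:460],(660,540)))
s=ctrl.get_obs(); print(s["contact_force"],s["gripper_width"],s["joints"])
# tray centre/dish from scene+top start pictures
I={n:cv2.imread(f"pics/{n}0.png")[:,:,::-1].copy() for n in("scene","top")}
for n,b,d in(("top",(350,170,475,280),(372,200,408,236)),("scene",(325,205,455,330),(354,232,392,270))):
    r=max(blobs(I[n],b,95),key=lambda r:r[2][0]*r[2][1]); print(n,plane(ray(n,*r[:2]),.022),[plane(ray(n,*c),.022)[:2] for c in r[4]])
    r=max(blobs(I[n],d,130,False),key=lambda r:r[2][0]*r[2][1]); print("dish",r[:3],plane(ray(n,*r[:2]),.02))
E
```

```text
[-0.1928  0.3047 -1.6806] 0.04538993155822474 [ 0.5432 -0.2973 -0.8136  0.5529 -0.1637  0.2858]
top [ 0.5293 -0.2325  0.022 ] [array([ 0.4674, -0.117 ]), array([ 0.6271, -0.146 ]), array([ 0.5926, -0.3505]), array([ 0.4341, -0.3166])]
dish (389.5, 217.0, (25.0, 26.0)) [ 0.5449 -0.1786  0.02  ]
scene [ 0.5259 -0.238   0.022 ] [array([ 0.4628, -0.1228]), array([ 0.6295, -0.1507]), array([ 0.5893, -0.3538]), array([ 0.4317, -0.3174])]
dish (371.5, 249.5, (25.0, 25.0)) [ 0.5438 -0.1798  0.02  ]
```

View pics/s5.png

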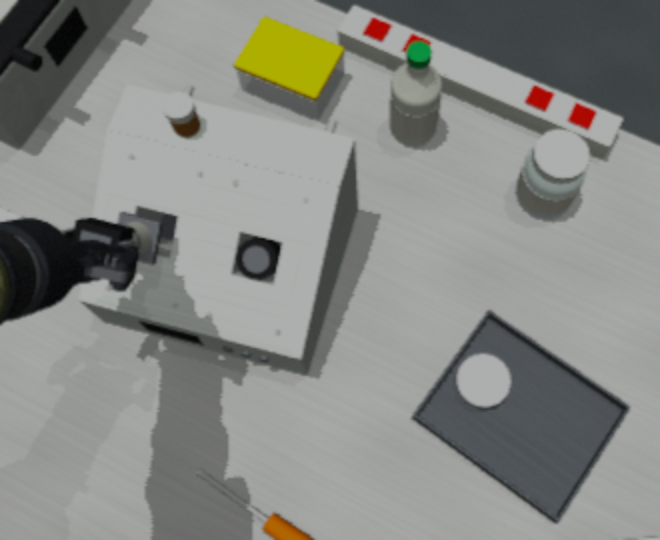

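The cartridge is clear of the bay. The round cap sits flush at (258,258), the jar is still standing, and the dish at (483,380) is undisturbed. Next I'll turn it upright and carry it over the tray.

```bash
python3 - <<'E'
from h import *
def up(a): 
    y=np.array([-np.sin(a),np.cos(a),0]); z=np.array([0,0,-1.]); return np.c_[np.cross(y,z),y,z]
RA=up(np.radians(12.25)); RB=up(np.radians(-10)); pA=np.array([.38,.12,.41]); pB=np.array([.519,-.282,.33])
plan(pA,RA,10); plan(pB,RB,20,(pA,RA))
E
```

```text
rows 10 row: [-0.043, -0.235, -0.1, -0.001, 0.602, 0.002]
rows 20 row: [-0.213, -0.681, 0.133, 0.0, 0.0, 0.222]
```

{"fn": "jog_arm", "kwargs": {"increments": [[-0.04,-0.235,-0.1,0,0.6,0],[-0.04,-0.235,-0.1,0,0.6,0],[-0.04,-0.235,-0.1,0,0.6,0],[-0.04,-0.235,-0.1,0,0.6,0],[-0.04,-0.235,-0.1,0,0.6,0],[-0.04,-0.235,-0.1,0,0.6,0],[-0.04,-0.235,-0.1,0,0.6,0],[-0.04,-0.235,-0.1,0,0.6,0],[-0.04,-0.235,-0.1,0,0.6,0],[-0.04,-0.235,-0.1,0,0.6,0]]}}

```text
t: 18.5
position: [0.3797, 0.1198, 0.4101]
orientation: [0.001, -0.107, 0.994, -0.001]
contact_force: [0.4, -0.6, -1.4]
gripper_width: 0.0454
grasp_force: 41.6
```

{"fn": "jog_arm", "kwargs": {"increments": [[-0.21,-0.4,0,0,0,0.22],[-0.21,-0.6,0,0,0,0.22],[-0.21,-0.68,0.1,0,0,0.22],[-0.21,-0.68,0.1,0,0,0.22],[-0.21,-0.68,0.1,0,0,0.22],[-0.21,-0.68,0.1,0,0,0.22],[-0.21,-0.68,0.1,0,0,0.22],[-0.21,-0.68,0.1,0,0,0.22],[-0.21,-0.68,0.1,0,0,0.22],[-0.21,-0.68,0.1,0,0,0.22]]}}

```text
t: 19.5
position: [0.4662, -0.0644, 0.3861]
orientation: [0.002, -0.011, 1.0, -0.001]
contact_force: [0.5, -0.2, -1.2]
gripper_width: 0.0456
grasp_force: 41.5
```

{"fn": "jog_arm", "kwargs": {"increments": [[-0.21,-0.68,0.15,0,0,0.22],[-0.21,-0.68,0.15,0,0,0.22],[-0.21,-0.68,0.15,0,0,0.22],[-0.21,-0.68,0.15,0,0,0.22],[-0.21,-0.68,0.15,0,0,0.22],[-0.21,-0.68,0.15,0,0,0.22],[-0.21,-0.68,0.15,0,0,0.22],[-0.21,-0.6,0.15,0,0,0.22],[-0.21,-0.4,0.15,0,0,0.22],[-0.2,-0.2,0.1,0,0,0.22]]}}

```text
t: 20.5
position: [0.519, -0.2468, 0.3424]
orientation: [0.001, 0.086, 0.996, -0.0]
contact_force: [1.1, -0.5, -2.3]
gripper_width: 0.0451
grasp_force: 41.5
```

```bash
python3 - <<'E'
from h import *
np.set_printoptions(precision=4,suppress=True)
p,R=pose(); print(p); print(R)
print((R.T@(np.array([.519,-.282,.33])-p))/.03)
K=eyes.read_camera("scene")[:,:,::-1]; W=eyes.read_camera("wrist")[:,:,::-1]
cv2.imwrite("pics/s6.png",np.hstack([K[150:350,280:480],cv2.resize(W,(320,200))]))
E
```

```text
[ 0.519  -0.2468  0.3424]
[[-0.9854  0.1704  0.002 ]
 [ 0.1704  0.9854 -0.001 ]
 [-0.0022 -0.0006 -1.    ]]
[-0.1985 -1.1561  0.415 ]
```

View pics/s6.png

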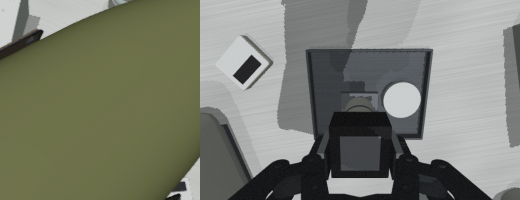

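The wrist view shows the tray in line with the tool, the dish at (402,100) in its right half, and the cartridge upright. It still needs about 35 mm towards -y, then the descent.

{"fn": "jog_arm", "kwargs": {"increments": [[-0.05,-0.28,0,0,0,0],[-0.05,-0.29,0,0,0,0],[-0.05,-0.29,0,0,0,0],[-0.05,-0.29,0,0,0,0],[0,0,0.3,0,0,0],[0,0,0.4,0,0,0],[0,0,0.4,0,0,0],[0,0,0.4,0,0,0],[0,0,0.4,0,0,0],[0,0,0.2,0,0,0]]}}

```text
t: 21.6
position: [0.5184, -0.2803, 0.2781]
orientation: [0.0, 0.084, 0.996, 0.0]
contact_force: [0.1, -0.8, -2.3]
gripper_width: 0.0456
grasp_force: 41.6
```

{"fn": "jog_arm", "kwargs": {"increments": [[0,0,0.1,0,0,0],[0,0,0.1,0,0,0],[0,0,0.05,0,0,0],[0,0,0.05,0,0,0],[0,0,0.03,0,0,0],[0,0,0,0,0,0],[0,0,0,0,0,0],[0,0,0,0,0,0],[0,0,0,0,0,0],[0,0,0,0,0,0]]}}

```text
t: 22.6
position: [0.519, -0.2808, 0.2702]
orientation: [0.001, 0.084, 0.996, -0.0]
contact_force: [0.5, -0.2, -1.6]
gripper_width: 0.0452
grasp_force: 41.6
```

{"fn": "jog_arm", "kwargs": {"increments": [[0,0,0.05,0,0,0],[0,0,0.05,0,0,0],[0,0,0.05,0,0,0],[0,0,0.05,0,0,0],[0,0,0.03,0,0,0],[0,0,0.03,0,0,0],[0,0,0.03,0,0,0],[0,0,0.03,0,0,0],[0,0,0,0,0,0],[0,0,0,0,0,0]]}}

```text
t: 23.6
position: [0.519, -0.2808, 0.2605]
orientation: [0.001, 0.084, 0.996, -0.0]
contact_force: [0.3, 0.5, -2.0]
gripper_width: 0.0454
grasp_force: 41.6
```

{"fn": "jog_arm", "kwargs": {"increments": [[0,0,0.03,0,0,0],[0,0,0.03,0,0,0],[0,0,0,0,0,0],[0,0,0,0,0,0],[0,0,0,0,0,0],[0,0,0,0,0,0],[0,0,0,0,0,0],[0,0,0,0,0,0],[0,0,0,0,0,0],[0,0,0,0,0,0]]}}

```text
t: 24.6
position: [0.519, -0.2808, 0.2588]
orientation: [0.001, 0.084, 0.996, -0.0]
contact_force: [-0.2, 0.3, -2.4]
gripper_width: 0.0453
grasp_force: 41.6
```

{"fn": "jog_arm", "kwargs": {"increments": [[0,0,0.03,0,0,0],[0,0,0.03,0,0,0],[0,0,0.03,0,0,0],[0,0,0,0,0,0],[0,0,0,0,0,0],[0,0,0,0,0,0],[0,0,0,0,0,0],[0,0,0,0,0,0],[0,0,0,0,0,0],[0,0,0,0,0,0]]}}

```text
t: 25.6
position: [0.519, -0.2808, 0.256]
orientation: [0.001, 0.084, 0.996, -0.0]
contact_force: [0.3, 0.2, -1.7]
gripper_width: 0.045
grasp_force: 41.6
```

{"fn": "jog_arm", "kwargs": {"increments": [[0,0,0.03,0,0,0],[0,0,0.03,0,0,0],[0,0,0,0,0,0],[0,0,0,0,0,0],[0,0,0,0,0,0],[0,0,0,0,0,0],[0,0,0,0,0,0],[0,0,0,0,0,0],[0,0,0,0,0,0],[0,0,0,0,0,0]]}}

```text
t: 26.6
position: [0.519, -0.2808, 0.2542]
orientation: [0.001, 0.084, 0.996, -0.0]
contact_force: [-0.4, 0.6, -2.4]
gripper_width: 0.0454
grasp_force: 41.6
```

{"fn": "jog_arm", "kwargs": {"increments": [[0,0,0.03,0,0,0],[0,0,0.03,0,0,0],[0,0,0,0,0,0],[0,0,0,0,0,0],[0,0,0,0,0,0],[0,0,0,0,0,0],[0,0,0,0,0,0],[0,0,0,0,0,0],[0,0,0,0,0,0],[0,0,0,0,0,0]]}}

```text
t: 27.6
position: [0.519, -0.2808, 0.2524]
orientation: [0.001, 0.084, 0.996, -0.0]
contact_force: [-0.3, -0.5, -2.1]
gripper_width: 0.0453
grasp_force: 41.6
```

{"fn": "jog_arm", "kwargs": {"increments": [[0,0,0.03,0,0,0],[0,0,0.02,0,0,0],[0,0,0,0,0,0],[0,0,0,0,0,0],[0,0,0,0,0,0],[0,0,0,0,0,0],[0,0,0,0,0,0],[0,0,0,0,0,0],[0,0,0,0,0,0],[0,0,0,0,0,0]]}}

```text
t: 28.6
position: [0.5191, -0.2809, 0.2512]
orientation: [0.001, 0.084, 0.996, -0.001]
contact_force: [-1.8, -0.0, 5.5]
gripper_width: 0.0451
grasp_force: 42.4
```

{"fn": "jog_arm", "kwargs": {"increments": [[0,0,0,0,0,0],[0,0,0,0,0,0],[0,0,0,0,0,0],[0,0,0,0,0,0],[0,0,0,0,0,0],[0,0,0,0,0,0],[0,0,0,0,0,0],[0,0,0,0,0,0],[0,0,0,0,0,0],[0,0,0,0,0,0]], "hand": -1}}

```text
t: 29.6
position: [0.519, -0.2808, 0.251]
orientation: [0.001, 0.084, 0.996, -0.0]
contact_force: [0.3, -0.3, 0.1]
gripper_width: 0.0852
grasp_force: 0.0
```

{"fn": "jog_arm", "kwargs": {"increments": [[0,0,-0.2,0,0,0],[0,0,-0.3,0,0,0],[0,0,-0.4,0,0,0],[0,0,-0.5,0,0,0],[0,0,-0.5,0,0,0],[0,0,-0.5,0,0,0],[0,0,-0.5,0,0,0],[0,0,-0.4,0,0,0],[0,0,0,0,0,0],[0,0,0,0,0,0]]}}

```text
t: 30.6
position: [0.5188, -0.2808, 0.3502]
orientation: [0.002, 0.084, 0.996, -0.001]
contact_force: [0.2, 0.2, -0.6]
gripper_width: 0.0854
grasp_force: 0.0
```

```bash
python3 - <<'E'
from h import *
K=eyes.read_camera("top")[:,:,::-1]; W=eyes.read_camera("wrist")[:,:,::-1]
cv2.imwrite("pics/s7.png",np.hstack([cv2.resize(W,(480,300)),cv2.resize(K[100:300,130:340],(315,300))]))
print(ctrl.get_obs()["contact_force"],ctrl.get_obs()["gripper_width"])
E
```

```text
[ 0.43279765  0.29359051 -0.41239767] 0.0853188666038889
```

View pics/s7.png

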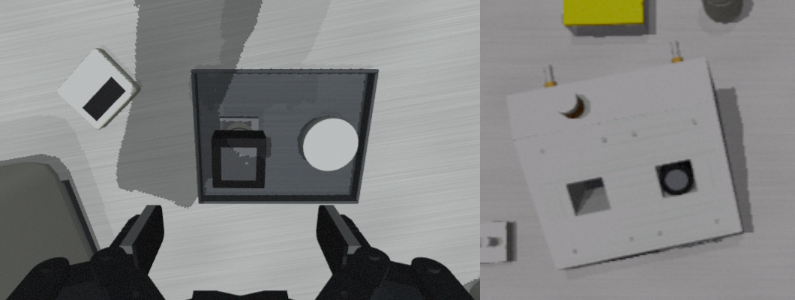

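The cartridge stands upright in the empty half of the tray, with its cap at (240,160) and the dish undisturbed at (330,145). Bay_a is empty, the round cap is still flush, and the jar stands. I'll hand it in.

```bash
python3 -c "
from station import workorder
print(workorder.close_job())"
```

```text
the job is handed in; nothing more can be done
None
```

The square-capped cartridge was released with a gentle press (about 14 N at the stop), pulled free and set upright in the tray's empty half, with the round one still latched, the dish untouched, and the job handed in at about 31 s.

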